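# Hold the check filter in the beam

## Task

First put the two offcuts (a cork stub and a chunk of wood) that lie on the cover of the detector housing into the white waste tray. Then take the narrow filter slide, the one with the round window, out of the rack by its grip, pass it down through the slot in the cover without forcing it, and keep holding it there, upright, with its round window at the height of the lens ports: the program finishes while the gripper still holds the slide, not letting it sink to the bottom. Leave the tray, the wide slide and the other glassware and bottles where they are.

Things in the scene. Friction and masses are not known exactly. Their poses are not given: they have to be found in the camera images.
- housing: Detector housing, fixed: grey box 64 (x) x 84 (y) x 100 mm high with a bare aluminium cover, on a dark 72 x 92 mm foot plate. Origin at the centre of its underside on the worktop, z up. Black round lens ports 28 mm wide stand 7 mm out of its front and back (-x and +x) faces, centred 73 mm above the worktop; the beam runs between them along x. Inside it is hollow, floor 5 mm above the worktop.
- slot (a point): Centre of the slot mouth in the cover's top face, 100 mm above the worktop. The slot is 10 mm along the housing's x and 52 mm along its y (2 mm more than the narrow slide), goes straight down through the 12 mm cover, and has a 2 mm bevel round its mouth. Axes as the housing.
- beam (a point): Point on the beam straight below the slot centre, 73 mm above the worktop (27 mm below the top of the cover). Axes as the housing.
- rack: Slide rack, fixed: grey block 44 (x) x 152 (y) x 40 mm high. Origin at the centre of its underside. Two pockets 11 (x) x 64 (y) mm, 30 mm deep, floor 10 mm above the worktop, centred 36 mm to either side along y. The narrow slide stands in one, the wide one in the other; either may be in either.
- check_filter: Narrow filter slide (check filter): aluminium plate 8 (x) x 50 (y) x 100 mm high with a round window 28 mm across, and a black grip 12 (x) x 30 (y) x 30 mm on its top; 130 mm high in all, 90 g. Origin at the centre of its foot, z up. The lowest 7 mm are stepped in to 5 x 46 mm. It stands upright in a rack pocket, foot 10 mm above the worktop. Turned half round about z it fits as well.
- window (a point): Centre of the narrow slide's round window, 48 mm above its foot, on its middle.
- grip (a point): Centre of the narrow slide's grip, 115 mm above its foot; grip it across its 12 mm (the slide's x).
- wide_filter: Wide filter slide: like the narrow one but 60 mm wide (y) and with a square window; it does not fit the slot. Stays in the rack.
- tray: White open waste tray, 80 (x) x 100 (y) x 50 mm high outside, walls and floor 3 mm, loose, 0.5 kg. Origin at the centre of its underside.
- cork_stub: Cork stub, upright on the housing's cover across one end of the slot: round, 23 mm across at its foot, 21 mm at its top, 22 mm high, 15 g. Origin at the centre of its foot.
- wood_chunk: Stepped chunk of light wood on the cover across the other end of the slot: 20 (x) x 26 (y) mm, 14 mm high, with a 20 x 17 mm step up to 22 mm on its -y side, 15 g. Origin at the centre of its underside. Centres of stub and chunk lie 40 to 46 mm apart along the housing's y, so each can be gripped across x from above.
- stopper: Black rubber stopper, 36 mm across, 32 mm high. Bystander.
- dropper_amber: Small amber dropper bottle, 33 mm across, 63 mm high. Bystander.
- vial_0: Small glass vial with a black cap, 22 mm across, 58 mm high. Bystander.
- dish_60: Flat glass dish, 64 mm across, 13 mm high. Bystander.
- beaker_100: Glass beaker, 68 mm across, 87 mm high. Bystander.

How it is judged:
By the outcome, as a careful person would: the job done as asked, in the order asked, and still so for the second after the job is handed in, while the arm keeps its last pose, push and grip.
It also fails if it takes over 54 s, if anything falls off the work surface, if the arm or the gripper's body presses on something with over 40 N, if the wrist force passes 120 N, or if a joint passes its speed limit or range.

## Robot

A 7-joint arm with a two-finger parallel gripper is mounted at the origin on a cart in front of the work surface, level with it; the furniture and walls round the work are solid. World frame = base frame: x ahead of the robot, y to its left, z up, the work surface at z = 0. Lengths are in m, angles in rad, forces in N, time in s.
With the tool pointing down it reaches from about 0.4 to 0.9 m from the base axis. Payload 5.5 kg.
Tool frame: the origin (TCP) lies midway between the tips of the shut fingers; the grasp point (between the pads) lies 19 mm behind it (manip.grip_depth is the distance from the TCP to the grasp point, in m); z points along the fingers, y is the line along which they close (so a half turn about z gives the same grasp; the last joint's range is limited). The gripper opens to 92 mm and grips with 3 to 60 N. Pads are 19 mm wide; open, the fingers measure 130 mm over their backs; the gripper's body (75 mm by 190 mm) begins 47 mm behind the grasp point.
Start: joints at [-0.994, 0.501, -0.427, 1.55, 0.221, 1.138, -0.21], TCP at [0.201, 0.618, 0.227] pointing down, gripper open.
Joint ranges: [-2.88, 2.88], [-0.31, 2.03], [-1.54, 1.56], [0.2, 2.42], [-1.41, 4.55], [0.19, 2.02], [-2.57, 2.57]. Speed limits (rad/s): [2.57, 2.57, 3.14, 3.14, 3.14, 3.14, 3.14].

## Interface

Orientations are given as a unit quaternion [x, y, z, w].
In Python, from bench import manip, effector, viewer gives the robot as it stands. Calls block until the motion is done:
- manip.move_pose(position, orientation): joint-space move of the TCP to a pose.
- manip.servo_line(position, ori=None, vel=0.15): straight line of the TCP; ori=None keeps the orientation; vel is the mean speed in m/s.
- manip.movej(angles): joint-space move.
- effector.open_jaws() and effector.close(f_grip=None): open the fingers fully, or close them until they stop; f_grip is the grip in N (None keeps the last).
- manip.sleep(seconds).
- manip.solve_ik(position, orientation): joint angles nearest the present ones, or None.
- viewer.get_image(name): name is "scene" or "side" or "wrist"; returns the picture (400x640x3 uint8, red, green, blue); there is no depth.
- viewer.get_calibration(name): a dict with "vfov" (degrees; the focal length in pixels is half the picture's height over the tangent of half this angle, whatever the lens; pixels are square), "cx", "cy" (the principal point, pixels), "eye" and "attitude" of the camera in the world. Camera axes: x right, y down, z forward; pixel columns grow to the right and rows downward; lengths in m; the calibration is good to about 2 mm. A picture is of the moment at which its call begins: read the wrist's pose just before it. get_calibration takes no time and is no camera call; for the wrist camera it gives the pose at the moment of the call.
A pose or a line that the arm cannot do raises manip.PlanningError and nothing moves.
- manip.hand_in(): hands the job in; it is judged then, once.
Readings, each from a call of its own:
- manip.current_clock(): time.
- manip.current_q(): joint angles.
- manip.current_joint_velocities(): joint speeds.
- manip.current_tau(): joint torques, N m.
- manip.current_tool_pos(): TCP position.
- manip.current_tcp_rot(): TCP orientation.
- manip.current_force(): force on the tool from outside, world axes, zero at the start.
- manip.current_wrist_torque(): the same for the moment, N m.
- manip.current_finger_gap(): finger opening in m.
- manip.current_gripper_force(): force on a finger pad.
Only numpy, scipy, OpenCV 4.12 (cv2) and the standard library are available. Lean on these libraries where they do the work, as an engineer would, in place of code of your own. Each camera call takes 0.05 s, during which the arm holds its last target. There are 200 camera calls.

## Working session

There is one attempt and no reset: what is moved stays moved. The work goes in short steps, each a Python script; the robot and the scene stay as the last script left them, time stands still between calls to the robot, and variables do not carry over. Pictures are saved under pics/ and viewed, at most 10 in all, crops included, and the job is handed in when it is done.

```bash
mkdir -p pics; ls
python3 - <<'E'
from bench import manip, effector, viewer
import cv2
for n in("scene","side","wrist"):
    c=viewer.get_calibration(n);print(n,c)
    cv2.imwrite(f"pics/{n}0.png",viewer.get_image(n)[:,:,::-1])
print(manip.current_tool_pos(),manip.current_tcp_rot(),manip.current_clock(),manip.grip_depth)
E
```

```text
pics
scene {'vfov': 49.54158699653586, 'cx': 315.6575379861706, 'cy': 203.59071761101322, 'eye': array([-0.23177201, -0.36586289,  0.46926998]), 'attitude': array([ 0.61084412, -0.57457123,  0.37454818, -0.39553891])}
side {'vfov': 43.03034717346943, 'cx': 318.4029308777584, 'cy': 209.35447165652565, 'eye': array([0.11501398, 0.30318045, 0.62358876]), 'attitude': array([-0.3087878 ,  0.82106731, -0.45024893,  0.16665676])}
wrist {'vfov': 70.50389587178763, 'cx': 320.0268334936457, 'cy': 196.83589911805012, 'eye': array([0.13008786, 0.64120106, 0.38350772]), 'attitude': array([0.80113929, 0.58246124, 0.08013505, 0.11177258])}
[0.20052007 0.61776969 0.22593562] [ 1.56233276e-01  9.87719920e-01 -7.12663408e-04 -1.21997616e-04] 0.15 0.0188
```

View pics/scene0.png

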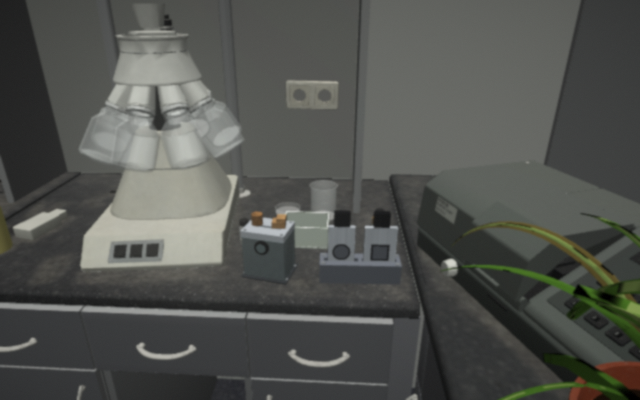

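View pics/side0.png

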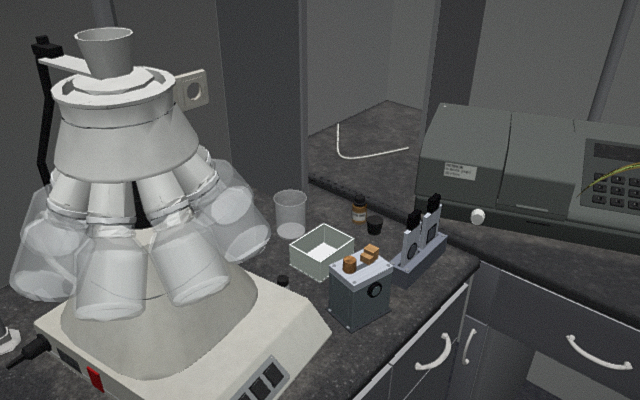

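Scene: housing at about (269,250) with the cork (257,218) and the wood (280,221) on it. In the rack, the round-window narrow slide is at (341,240) and the wide one at (381,240). Side: cork (349,264), wood (370,254), tray (322,250), narrow grip (413,220), wide grip (434,203). Next I'll get rough positions from both views, then move the wrist camera over the work.

```bash
cat > h.py <<'E'
from bench import manip, effector, viewer
import numpy as np, cv2
from scipy.spatial.transform import Rotation as R
def ray(c,u,v):
    f=200/np.tan(np.radians(c["vfov"])/2)
    d=R.from_quat(c["attitude"]).apply([(u-c["cx"])/f,(v-c["cy"])/f,1]); return np.array(c["eye"]),d/np.linalg.norm(d)
def plane(c,u,v,z):
    e,d=ray(c,u,v); return e+d*(z-e[2])/d[2]
def tri(r):
    A=sum(np.eye(3)-np.outer(d,d) for e,d in r); b=sum((np.eye(3)-np.outer(d,d))@e for e,d in r)
    x=np.linalg.solve(A,b); return x,[round(1000*float(np.linalg.norm(np.cross(x-e,d))),1) for e,d in r]
def proj(c,p):
    f=200/np.tan(np.radians(c["vfov"])/2)
    q=R.from_quat(c["attitude"]).inv().apply(np.array(p)-c["eye"]); return q[...,:2]/q[...,2:]*f+[c["cx"],c["cy"]]
def down(yaw): # tool z down, tool y (closing line) at world angle yaw+90deg
    return (R.from_euler('z',yaw)*R.from_euler('x',np.pi)).as_quat()
E
python3 - <<'E'
from h import *
np.set_printoptions(precision=4,suppress=True)
s,d=viewer.get_calibration("scene"),viewer.get_calibration("side")
for n,a,b in [("cork",(257,218),(349,264)),("wood",(280,221),(370,254)),("narrowgrip",(342,218),(413,221)),("widegrip",(382,218),(434,204))]:
    print(n,tri([ray(s,*a),ray(d,*b)]))
for n,p,z in [("trayL",(290,247),.05),("trayR",(354,237),.05),("trayfar",(323,225),.05),("traynear",(320,264),.05),("beaker",(290,232),0),("dropper",(359,220),0),("vial",(283,281),.05),("stopper",(374,220),.032)]: print(n,plane(d,*p,z))
for n,z in(("scene",2),("side",3)):
    im=cv2.imread(f"pics/{n}0.png"); x,y=((225,170) if n=="scene" else (270,170)); c=im[y:y+160 if n=="side" else y+120,x:x+190]
    c=cv2.resize(c,None,fx=4,fy=4,interpolation=cv2.INTER_CUBIC) if n=="scene" else cv2.resize(c,None,fx=3.7,fy=3.7,interpolation=cv2.INTER_CUBIC)
    cv2.imwrite(f"pics/{n}c.png",c)
E
```

```text
cork (array([ 0.4966, -0.2126,  0.111 ]), [0.6, 0.6])
wood (array([ 0.4876, -0.2573,  0.1103]), [0.9, 0.9])
narrowgrip (array([ 0.4783, -0.372 ,  0.1236]), [1.9, 1.9])
widegrip (array([ 0.4781, -0.444 ,  0.1258]), [2.1, 2.1])
trayL [ 0.6559 -0.2398  0.05  ]
trayR [ 0.5854 -0.3449  0.05  ]
trayfar [ 0.6571 -0.3364  0.05  ]
traynear [ 0.5804 -0.2388  0.05  ]
beaker [ 0.7398 -0.3256  0.    ]
dropper [ 0.6575 -0.4597  0.    ]
vial [ 0.5977 -0.1617  0.05  ]
stopper [ 0.606  -0.4413  0.032 ]
```

View pics/sidec.png

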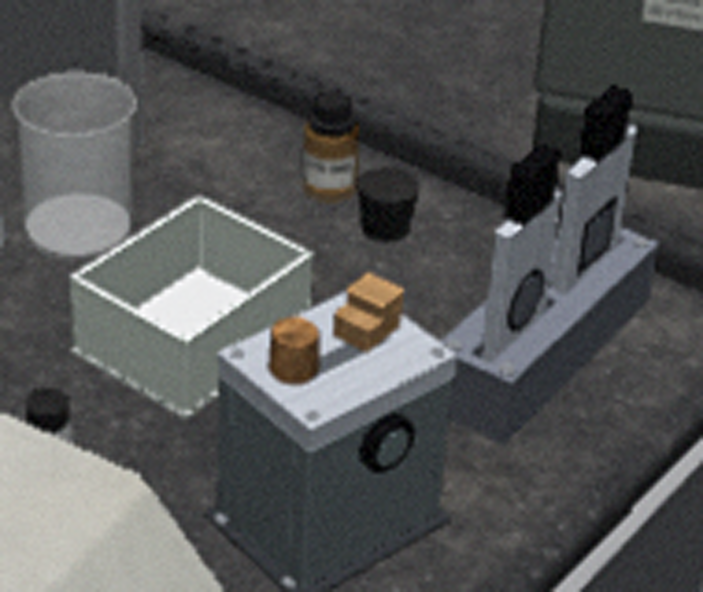

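Run:
```python
from h import *
np.set_printoptions(precision=3,suppress=True)
s,d=viewer.get_calibration("scene"),viewer.get_calibration("side")
print("dryer base front",plane(s,92,262,0),plane(s,222,262,0),plane(s,240,178,.06),"flask",tri([ray(s,241,135),ray(d,270,225)]))
print("flaskfrontright",tri([ray(s,140,165),ray(d,180,300)]), "side-base-corner",plane(d,330,335,.05),plane(d,333,330,.09))
w=viewer.get_calibration("wrist");T=R.from_quat(manip.current_tcp_rot())
print("cam in tool",T.inv().apply(w["eye"]-manip.current_tool_pos()),"fwd",T.inv().apply(R.from_quat(w["attitude"]).apply([0,0,1])))
for r,z in((.42,.4),(.42,.5)):
  for az in (72,40,10,-26):
    for yaw in (90,-90,az+90,az-90):
        a=np.radians(az);q=manip.solve_ik([r*np.cos(a),r*np.sin(a),z],down(np.radians(yaw)))
        print(r,z,az,yaw,None if q is None else np.array(q))
for yaw in(90,-90):
    for p in([.49,-.235,.3],[.49,-.235,.11],[.478,-.372,.3],[.62,-.29,.2]): 
        q=manip.solve_ik(p,down(np.radians(yaw)));print(yaw,p,None if q is None else np.array(q))
```

```text
dryer base front [0.499 0.133 0.   ] [ 0.516 -0.131  0.   ] [ 0.841 -0.101  0.06 ] flask (array([ 0.603, -0.149,  0.211]), [34.0, 34.0])
flaskfrontright (array([0.579, 0.044, 0.174]), [9.8, 9.8]) side-base-corner [ 0.457 -0.12   0.05 ] [ 0.436 -0.101  0.09 ]
cam in tool [ 0.074  0.    -0.158] fwd [-0.272 -0.     0.962]
0.42 0.4 72 90 [-1.    -0.08  -0.297  1.833 -0.024  1.385 -1.291]
0.42 0.4 72 -90 [-0.478 -0.089 -0.773  1.821 -0.063  1.384  1.904]
0.42 0.4 72 162 [-0.794 -0.08  -0.486  1.828 -0.038  1.384 -0.016]
0.42 0.4 72 -18 None
0.42 0.4 40 90 [-0.604 -0.082 -0.146  1.838 -0.012  1.385 -0.748]
0.42 0.4 40 -90 [-0.194 -0.08  -0.524  1.827 -0.041  1.384  2.432]
0.42 0.4 40 130 [-0.497 -0.08  -0.246  1.835 -0.02   1.385 -0.04 ]
0.42 0.4 40 -50 None
0.42 0.4 10 90 [-0.315 -0.089  0.07   1.844  0.006  1.386 -0.246]
0.42 0.4 10 -90 None
0.42 0.4 10 100 [-0.303 -0.088  0.059  1.844  0.005  1.386 -0.07 ]
0.42 0.4 10 -80 None
0.42 0.4 -26 90 [-0.222 -0.126  0.554  1.857  0.067  1.392  0.317]
0.42 0.4 -26 -90 [ 1.703 -0.153 -1.156  1.815 -0.143  1.391 -2.565]
0.42 0.4 -26 64 [-0.207 -0.
[... 802 characters left out ...]
.621 -2.462]
0.42 0.5 -26 64 [-0.403 -0.169  0.675  1.661  0.106  1.613 -0.184]
0.42 0.5 -26 -116 None
90 [0.49, -0.235, 0.3] [-0.06   0.231  0.542  1.759 -0.128  1.187  0.519]
90 [0.49, -0.235, 0.11] [ 0.001  0.469  0.498  1.942 -0.304  0.805  0.666]
90 [0.478, -0.372, 0.3] [ 0.042  0.405  0.772  1.613 -0.294  1.245  0.869]
90 [0.62, -0.29, 0.2] [ 0.085  0.587  0.465  1.504 -0.28   1.116  0.607]
-90 [0.49, -0.235, 0.3] [-0.594  0.519  1.368  1.772 -0.529  1.296 -2.24 ]
-90 [0.49, -0.235, 0.11] [-0.507  0.94   1.353  1.955 -1.023  1.178 -1.876]
-90 [0.478, -0.372, 0.3] [-0.245  0.688  1.359  1.62  -0.682  1.399 -1.949]
-90 [0.62, -0.29, 0.2] [-0.332  0.985  1.351  1.519 -0.967  1.418 -2.069]
```

Run:
```python
from h import *
np.set_printoptions(precision=3,suppress=True)
for az,r in((40,.44),(8,.42)):
    a=np.radians(az); manip.move_pose([r*np.cos(a),r*np.sin(a),.42],down(np.pi/2)); print(manip.current_clock(),manip.current_tool_pos())
manip.move_pose([.48,-.26,.36],down(np.pi/2))
print(manip.current_clock(),manip.current_q(),viewer.get_calibration("wrist"),manip.current_force())
im=viewer.get_image("wrist");np.save("w1.npy",im);cv2.imwrite("pics/w1.png",im[:,:,::-1])
import pickle;pickle.dump(viewer.get_calibration("wrist"),open("w1.pkl","wb"))
```

```text
1.6667 [0.337 0.284 0.419]
2.6083 [0.416 0.06  0.42 ]
3.8583 [-0.055  0.196  0.587  1.666 -0.113  1.313  0.555] {'vfov': 70.50389587178763, 'cx': 320.0268334936457, 'cy': 196.83589911805012, 'eye': array([ 0.48 , -0.184,  0.518]), 'attitude': array([0.991, 0.001, 0.   , 0.137])} [ 0.117 -0.019  0.049]
```

View pics/w1.png

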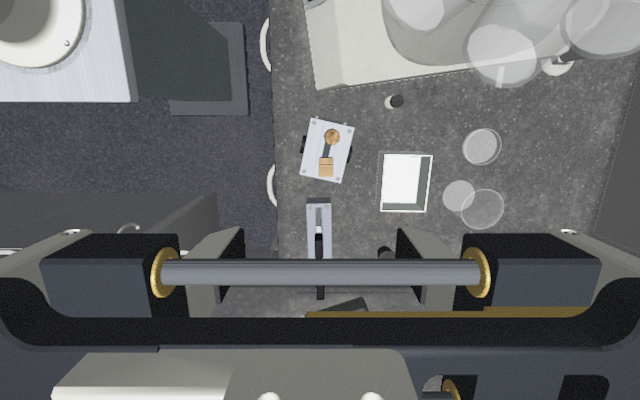

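Wrist view: the housing is turned about -12°, cover centre near (328,150). The cork is at (332,136), the wood at (326,168), the tray at (405,182) and the narrow slide's rack pocket at (319,215). I'll take closer views of the cover and the slide.

Run:
```python
from h import *
import pickle
np.set_printoptions(precision=4,suppress=True)
o=[]
for k,p in(("h",[.49,-.275,.2]),("r",[.478,-.425,.22])):
    manip.move_pose(p,down(np.pi/2)); manip.sleep(.2)
    c=viewer.get_calibration("wrist");im=viewer.get_image("wrist")
    pickle.dump((c,im),open(f"v{k}.pkl","wb")); o.append(im[20:240,220:420])
    print(manip.current_clock(),c["eye"],manip.current_tool_pos())
m=np.hstack(o);cv2.imwrite("pics/m2.png",cv2.resize(m,None,fx=2,fy=2,interpolation=cv2.INTER_CUBIC)[:,:,::-1])
```

```text
4.8417 [ 0.4902 -0.2012  0.3599] [ 0.4913 -0.2753  0.2019]
5.75 [ 0.478  -0.3494  0.3777] [ 0.4789 -0.4234  0.2199]
```

View pics/m2.png

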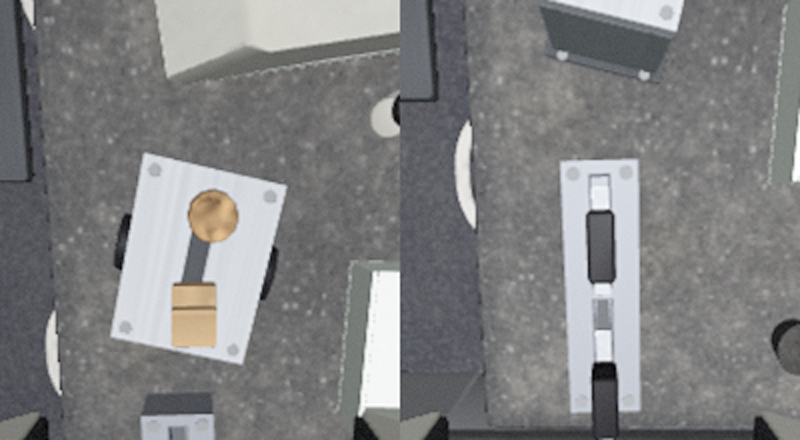

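The left half shows the housing: cover corners in the crop at (145,152), (287,185), (243,364) and (110,337), cork (213,216), wood (195,315). The right half shows the rack, with the narrow slide's black grip at (600,246) and the wide slide's grip at (604,400). Next I'll cast rays from masks.

Run:
```python
from h import *
import pickle
np.set_printoptions(precision=4,suppress=True)
def big(m,win):
    z=np.zeros_like(m,np.uint8);x0,y0,x1,y1=win;z[y0:y1,x0:x1]=m[y0:y1,x0:x1]
    return max(cv2.findContours(z,cv2.RETR_EXTERNAL,cv2.CHAIN_APPROX_NONE)[0],key=cv2.contourArea)
def rect(c,cn,z,n):
    P=np.array([plane(c,u,v,z)[:2] for u,v in cn[:,0]],np.float32)*1000
    (x,y),(w,h),a=cv2.minAreaRect(P); 
    if w>h:w,h,a=h,w,a-90
    a=(a+90)%180-90
    print(n,"centre",x,y,"size",w,h,"yaw",a); return x/1000,y/1000,np.radians(a)
c,im=pickle.load(open("vh.pkl","rb"));hsv=cv2.cvtColor(im,cv2.COLOR_RGB2HSV).astype(int);S,V=hsv[...,1],hsv[...,2]
brown=((S>80)&(V>110)&(hsv[...,0]<25))
cov=cv2.morphologyEx(((V>165)|brown).astype(np.uint8),cv2.MORPH_OPEN,np.ones((3,3)))
rect(c,big(cov,(270,90,368,207)),.1,"cover 64x84")
slot=(V<110)&(S<80)
rect(c,big(slot.astype(np.uint8),(305,135,332,162)),.1,"slotpart w10")
k=big(brown.astype(np.uint8),(308,105,345,145));rect(c,k,.122,"cork@.122");(u,v),r=cv2.minEnclosingCircle(k);print(u,v,r,plane(c,u,v,.12))
rect(c,big(brown.astype(np.uint8),(300,160,335,200)),.122,"wood")
c,im=pickle.load(open("vr.pkl","rb"));hsv=cv2.cvtColor(im,cv2.COLOR_RGB2HSV).astype(int);V=hsv[...,2]
rect(c,big((V<100).astype(np.uint8),(306,120,335,166)),.14,"grip 12x30")
rect(c,big((V>140).astype(np.uint8),(295,95,345,227)),.04,"rack 44x152")
c=pickle.load(open("w1.pkl","rb"));im=np.load("w1.npy")
rect(c,big((im.min(2)>150).astype(np.uint8),(370,145,440,220)),.05,"tray 80x100")
```

```text
cover 64x84 centre 488.7218017578125 -232.14767456054688 size 64.5127182006836 84.700927734375 yaw -12.337226867675781
slotpart w10 centre 489.175048828125 -230.01797485351562 size 8.28442096710205 22.462221145629883 yaw -12.314208984375
cork@.122 centre 496.1521911621094 -210.13597106933594 size 19.31731414794922 19.525510787963867 yaw 13.850022315979004
325.6573181152344 127.62921142578125 12.700485229492188 [ 0.4958 -0.2101  0.12  ]
wood centre 488.17852783203125 -253.85989379882812 size 14.060591697692871 18.156442642211914 yaw 89.9874038696289
grip 12x30 centre 478.24169921875 -370.2946472167969 size 11.035510063171387 29.665651321411133 yaw 2.0182876586914062
rack 44x152 centre 478.6472473144531 -405.80731201171875 size 60.74346923828125 155.7445831298828 yaw -1.2253189086914062
tray 80x100 centre 625.1516723632812 -292.5142822265625 size 81.49866485595703 101.34490966796875 yaw -0.577392578125
```

Sizes check out: cover 64.5 x 84.7, grip 11 x 29.7, tray 81.5 x 101, and cork to wood about 40 mm. I'll move the offcuts now.

```bash
cat >> h.py <<'E'
def state(n): print(n,"t",round(manip.current_clock(),2),"tcp",np.round(manip.current_tool_pos(),4),"F",np.round(manip.current_force(),1),"gap",round(manip.current_finger_gap(),4))
E
python3 - <<'E'
from h import *
D=down(np.pi/2)
for n,(x,y),ty in(("cork",(.496,-.2103),-.275),("wood",(.4882,-.2535),-.308)):
    manip.move_pose([x,y,.17],D); manip.servo_line([x,y,.104],vel=.12); state(n+" down")
    effector.close(12); state("closed")
    manip.servo_line([x,y,.15],vel=.15); state("lift")
    g=manip.current_finger_gap()
    if g<.012: raise SystemExit("missed")
    manip.move_pose([.625,ty,.15],D); manip.servo_line([.625,ty,.06],vel=.2); effector.open_jaws(); state("dropped")
    manip.servo_line([.625,ty,.14],vel=.3)
manip.move_pose([.53,-.29,.25],D); manip.sleep(.2)
c=viewer.get_calibration("wrist");im=viewer.get_image("wrist")
import pickle;pickle.dump((c,im),open("v3.pkl","wb"));state("view")
cv2.imwrite("pics/v3.png",cv2.resize(im[20:260,220:520],None,fx=2,fy=2)[:,:,::-1])
E
```

```text
cork down t 7.33 tcp [ 0.4962 -0.2113  0.1044] F [ 0.9 -0.5  0.9] gap 0.0917
closed t 8.43 tcp [ 0.496  -0.2103  0.104 ] F [-0.4 -0.1  0.1] gap 0.0215
lift t 8.88 tcp [ 0.4962 -0.2101  0.1501] F [-0.4  0.8 -0.4] gap 0.0218
dropped t 11.32 tcp [ 0.625 -0.275  0.06 ] F [-0.6  0.4  0.7] gap 0.0915
wood down t 13.06 tcp [ 0.4886 -0.2539  0.1041] F [-0.5  0.7  0.4] gap 0.0918
closed t 14.17 tcp [ 0.4882 -0.2535  0.104 ] F [ 0.2 -0.2  0.7] gap 0.0196
lift t 14.62 tcp [ 0.4884 -0.2534  0.1501] F [ 0.1 -0.1 -0.5] gap 0.0196
dropped t 17.08 tcp [ 0.625 -0.308  0.06 ] F [0.1 0.3 0.7] gap 0.0918
view t 18.39 tcp [ 0.5302 -0.2894  0.2481] F [ 0.6 -0.9 -1.1] gap 0.0921
```

View pics/v3.png

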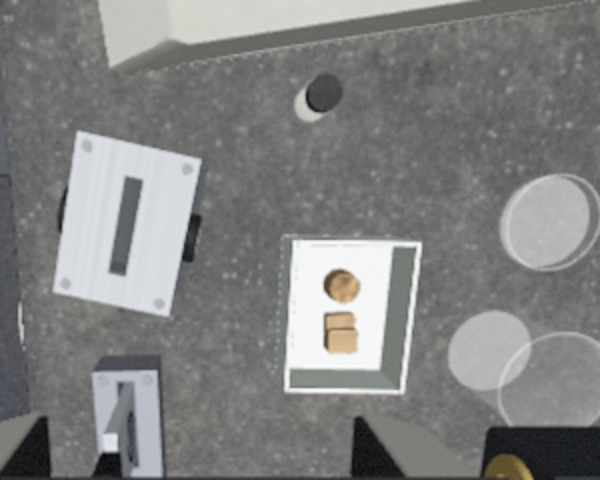

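Both offcuts lie in the tray at crop (341,287) and (341,334). The slot is clear at (126,225). I'll measure the slot again from a close view.

```bash
cat >> h.py <<'E'
def big(m,win):
    z=np.zeros(m.shape,np.uint8);x0,y0,x1,y1=win;z[y0:y1,x0:x1]=m[y0:y1,x0:x1]
    return max(cv2.findContours(z,cv2.RETR_EXTERNAL,cv2.CHAIN_APPROX_NONE)[0],key=cv2.contourArea)
def rect(c,cn,z,n):
    P=np.array([plane(c,u,v,z)[:2] for u,v in cn[:,0]],np.float32)*1000
    (x,y),(w,h),a=cv2.minAreaRect(P)
    if w>h:w,h,a=h,w,a-90
    a=(a+90)%180-90
    print(n,"c %.1f %.1f size %.1f %.1f yaw %.2f"%(x,y,w,h,a)); return x/1000,y/1000,np.radians(a)
def win(c,p,r):
    u=np.array([proj(c,np.array(p)+[a,b,0]) for a in(-r[0],r[0]) for b in(-r[1],r[1])])
    lo,hi=u.min(0).astype(int),u.max(0).astype(int); return (*np.maximum(lo,0),*hi)
def meas(c,im,n):
    V=im.max(2); o=rect(c,big(V<125,win(c,[.4887,-.232,.1],(.018,.034))),.1,n+" slot 10x52")
    w=win(c,[.4887,-.232,.1],(.05,.058)); k=(V>165).astype(np.uint8)
    rect(c,big(cv2.morphologyEx(k,cv2.MORPH_OPEN,np.ones((3,3))),w),.1,n+" cover"); return o
E
python3 - <<'E'
from h import *
import pickle
c,im=pickle.load(open("v3.pkl","rb"));meas(c,im,"v3")
D=down(np.pi/2)
manip.move_pose([.487,-.295,.19],D);manip.sleep(.3);c=viewer.get_calibration("wrist");im=viewer.get_image("wrist");meas(c,im,"v4")
manip.move_pose([.478,-.435,.22],D);manip.sleep(.3);c=viewer.get_calibration("wrist");im=viewer.get_image("wrist")
V=im.max(2);rect(c,big(V<100,win(c,[.4782,-.3703,.14],(.02,.022))),.14,"grip")
for y in(-.30,-.345,-.5): pass
k=cv2.morphologyEx((V>140).astype(np.uint8),cv2.MORPH_OPEN,np.ones((3,3)))
rect(c,big(k,win(c,[.4785,-.34,.04],(.032,.03))),.04,"rack end");state("")
E
```

```text
v3 slot 10x52 c 489.2 -232.0 size 8.4 49.9 yaw -12.38
v3 cover c 488.8 -232.1 size 64.8 84.7 yaw -12.36
v4 slot 10x52 c 488.8 -232.0 size 8.8 50.0 yaw -12.45
v4 cover c 488.8 -232.1 size 64.6 84.5 yaw -12.43
grip c 478.4 -370.6 size 10.8 27.9 yaw 0.12
rack end c 477.7 -349.1 size 39.1 46.7 yaw -89.88
 t 20.12 tcp [ 0.4787 -0.4339  0.2199] F [0.8 0.3 0.1] gap 0.0918
```

Run:
```python
from h import *
import pickle
D=down(np.pi/2)
manip.move_pose([.4782,-.3705,.19],D);manip.servo_line([.4782,-.3705,.106],vel=.12);manip.sleep(.2);state("at grip")
effector.close(25);manip.sleep(.2);state("closed")
manip.servo_line([.4782,-.3705,.146],vel=.06);state("up4")
manip.servo_line([.4782,-.3705,.24],vel=.15);state("up")
if manip.current_finger_gap()<.009: raise SystemExit
manip.move_pose([.4888,-.232,.225],down(np.radians(77.6)));manip.sleep(.4);state("over")
c=viewer.get_calibration("wrist");im=viewer.get_image("wrist");pickle.dump((c,im),open("v5.pkl","wb"))
a=cv2.resize(im[90:290,220:420],None,fx=2,fy=2,interpolation=cv2.INTER_CUBIC)
s=viewer.get_image("side");pickle.dump(s,open("s5.pkl","wb"));b=cv2.resize(s[150:350,290:490],None,fx=2,fy=2,interpolation=cv2.INTER_CUBIC)
cv2.imwrite("pics/v5.png",np.hstack([a,b])[:,:,::-1])
```

```text
at grip t 21.55 tcp [ 0.4788 -0.3709  0.1069] F [ 0.4 -0.1  0.6] gap 0.0921
closed t 22.96 tcp [ 0.4782 -0.3705  0.106 ] F [-0.3  0.6 -0. ] gap 0.0116
up4 t 23.77 tcp [ 0.478  -0.3703  0.1458] F [-0.5  0.7 -1.6] gap 0.0117
up t 24.55 tcp [ 0.4778 -0.3699  0.2391] F [-0.6 -0.9 -1.4] gap 0.0114
over t 25.57 tcp [ 0.4886 -0.2329  0.225 ] F [-0.7  0.2  0.3] gap 0.0119
```

View pics/v5.png

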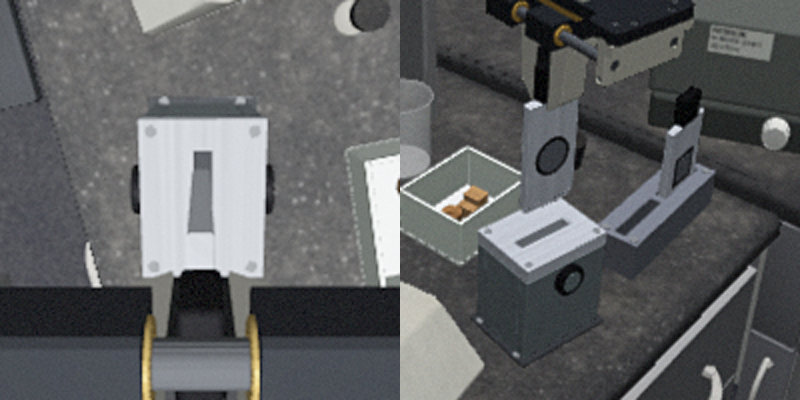

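The left half shows the slide in hand over the slot: its edge face spans crop (202,151) to (201,233), and the shoulder is at row 233. The right half shows the slide upright above the slot. I'll check its y-offset and lean from these edges.

Run:
```python
from h import *
import pickle
np.set_printoptions(precision=1,suppress=True,linewidth=200)
c,im=pickle.load(open("v5.pkl","rb"));g=cv2.cvtColor(im,cv2.COLOR_RGB2GRAY)
print("col",[(v,int(g[v,318:324].mean())) for v in range(158,226)])
for v in (168,172,180,190,200,204,214,222): print(v,g[v,308:334])
H=R.from_euler('z',-12.4,degrees=True)
f=lambda p:1000*H.inv().apply(p-np.array([.4888,-.23205,0]))
for u,v,z in((320.5,206.5,.229),(321,165.5,.136),(321,165.5,.129),(321,165.5,.1)): print(z,f(plane(c,u,v,z)))
print("tcp",f(manip.current_tool_pos()),[proj(c,np.array([.4888,-.23205,0])+H.apply(q)) for q in([0,.025,.229],[0,.025,.136],[0,.023,.129],[0,.026,.1],[-.004,.025,.229],[.004,.025,.229])])
```

```text
col [(158, 214), (159, 214), (160, 214), (161, 214), (162, 215), (163, 215), (164, 220), (165, 164), (166, 92), (167, 96), (168, 99), (169, 98), (170, 98), (171, 98), (172, 98), (173, 98), (174, 108), (175, 122), (176, 127), (177, 125), (178, 126), (179, 127), (180, 126), (181, 126), (182, 126), (183, 126), (184, 126), (185, 126), (186, 126), (187, 127), (188, 127), (189, 128), (190, 127), (191, 127), (192, 128), (193, 126), (194, 128), (195, 126), (196, 127), (197, 127), (198, 128), (199, 127), (200, 127), (201, 127), (202, 128), (203, 127), (204, 126), (205, 121), (206, 188), (207, 217), (208, 222), (209, 221), (210, 221), (211, 219), (212, 219), (213, 219), (214, 218), (215, 218), (216, 219), (217, 220), (218, 220), (219, 222), (220, 221), (221, 222), (222, 223), (223, 231), (224, 167), (225, 6)]
168 [211 211 214 217 220 218 220 224 189  86  98 100  99 101  99  99  94 114 191 220 218 218 216 212 213 214]
172 [210 214 213 219 220 220 220 223 189  88  95  98  99 102  98  99  95 115 188 220 217 219 215 214 212 214]
180 [212 214 213 217 218 221 223 194 124 126 126 124 124 127 126 129 
[... 155 characters left out ...]
[214 213 212 215 221 208 153 124 126 127 128 129 125 129 127 127 124 118 168 210 220 218 215 215 214 217]
204 [215 213 213 216 222 199 136 125 126 126 126 127 126 126 125 127 123 121 149 201 222 219 216 213 215 217]
214 [217 215 213 216 218 224 223 223 220 220 218 221 219 220 217 218 220 221 211 209 219 218 218 216 215 216]
222 [217 214 213 217 220 223 226 226 225 224 224 224 225 223 223 224 223 225 213 207 220 219 217 215 216 218]
0.229 [ -0.6  23.7 229. ]
0.136 [  0.1  31.7 136. ]
0.129 [  0.1  30.5 129. ]
0.1 [  0.2  25.7 100. ]
tcp [ -0.   -0.5 225. ] [array([321.5, 204.3]), array([320.9, 173. ]), array([320.9, 173.7]), array([320.8, 165.2]), array([314.5, 204.4]), array([328.5, 204.3])]
```

Offsets are within about 1 mm, and lean is negligible. I'll correct by +0.4 mm in y and lower in guarded steps.

Run:
```python
from h import *
H=R.from_euler('z',-12.4,degrees=True);b=np.array([.4888,-.23205,0])+H.apply([.0003,.0004,0])
manip.servo_line([b[0],b[1],.204],vel=.08);manip.sleep(.4)
f0=np.mean([manip.current_force() for _ in range(5)],0);state("start")
for z in np.append(np.arange(.201,.121,-.004),.121):
    manip.servo_line([b[0],b[1],z],vel=.04);manip.sleep(.03)
    F=manip.current_force()-f0;print(round(z,3),np.round(F,1))
    if np.linalg.norm(F)>5: print("STOP");break
manip.sleep(.3);state("end")
```

```text
start t 26.48 tcp [ 0.4893 -0.2318  0.2042] F [-0.5 -1.  -1.4] gap 0.0122
0.201 [1.3 0.7 1. ]
0.197 [1.  1.1 1.4]
0.193 [1.1 0.6 1. ]
0.189 [0.6 0.6 0.9]
0.185 [0.9 0.9 0.5]
0.181 [ 0.6 -0.1  0.4]
0.177 [ 0.2 -0.2  1.1]
0.173 [0.5 0.5 0.8]
0.169 [0.3 0.5 1. ]
0.165 [ 0.5  1.  -0.1]
0.161 [0.6 1.  1.5]
0.157 [0.3 0.5 0.5]
0.153 [-0.1  0.8  0.5]
0.149 [0.9 1.1 0.8]
0.145 [1.5 1.1 0. ]
0.141 [0.3 1.4 0.6]
0.137 [0.7 0.8 0.9]
0.133 [0.2 0.8 0.8]
0.129 [0.5 0.9 0.6]
0.125 [0.  0.8 0.6]
0.121 [-0.3  0.9  0.8]
0.121 [1.  0.4 0. ]
end t 33.02 tcp [ 0.4892 -0.2317  0.121 ] F [-0.2 -0.4 -0.7] gap 0.0121
```

Run:
```python
from h import *
s=viewer.get_image("side");b=cv2.resize(s[150:350,290:490],None,fx=2,fy=2,interpolation=cv2.INTER_CUBIC)
w=viewer.get_image("wrist");a=cv2.resize(w[90:290,220:420],None,fx=2,fy=2,interpolation=cv2.INTER_CUBIC)
cv2.imwrite("pics/v6.png",np.hstack([a,b])[:,:,::-1])
c=viewer.get_calibration("wrist");g=cv2.cvtColor(w,cv2.COLOR_RGB2GRAY)
H=R.from_euler('z',-12.4,degrees=True);o=np.array([.4888,-.23205,0])
d=viewer.get_calibration("side")
for n,k in(("wrist",c),("side",d)): print(n,[np.round(proj(k,o+H.apply(q)),1) for q in([0,.025,.125],[0,-.025,.125],[0,.025,.1])])
```

```text
wrist [array([320.9, 206.5]), array([320.9, 283.5]), array([320.8, 194.8])]
side [array([348.5, 258.8]), array([372.2, 247.6]), array([348. , 271.1])]
```

View pics/v6.png

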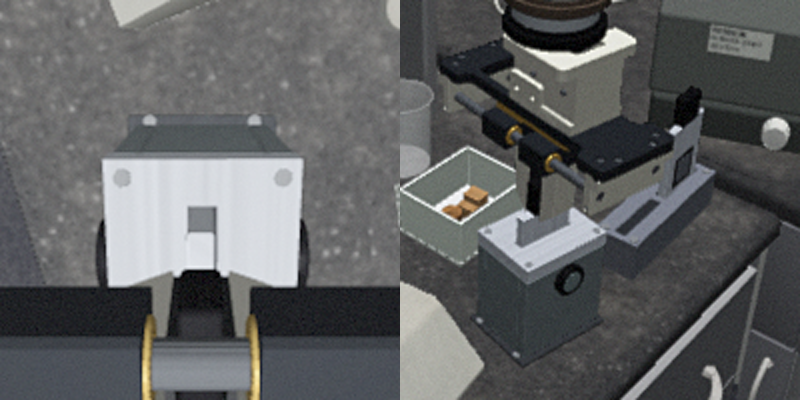

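The slide is in the slot. Its shoulder corner is at wrist row 206.5 (predicted 206.5) and at side (348.5,257.5) (predicted 348.5,258.8), so the window is at port height to within measurement error. The offcuts are still in the tray.

```bash
python3 -c "
from bench import manip
print(manip.hand_in(),manip.current_clock())"
```

```text
the job is handed in; nothing more can be done
the job is handed in; nothing more can be done
```

The job is handed in: both offcuts are in the tray, and the narrow slide passed through the slot without forcing and is held upright with its window at port height, at about 33 s of the 54 s allowed.

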